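# Find the unlatched hatch of the grit collector

### The arm

A 6-joint arm with a two-finger parallel gripper is mounted at the origin on the work surface. World frame = base frame: x ahead of the robot, y to its left, z up, the work surface at z = 0. Lengths are in mm, angles in rad, forces in N, time in s.
With the tool pointing down it reaches from about 350 to 775 mm from the base axis. Payload 7.3 kg.
Tool frame: the origin (TCP) lies midway between the tips of the shut fingers; the grasp point (between the pads) lies 19 mm behind it (bot.tcp_to_grasp is the distance from the TCP to the grasp point, in mm); z points along the fingers, y is the line along which they close (so a half turn about z gives the same grasp; the last joint's range is limited). The gripper opens to 92 mm and grips with 3 to 60 N. Pads are 19 mm wide; open, the fingers measure 130 mm over their backs; the gripper's body (75 mm by 190 mm) begins 47 mm behind the grasp point.
Start: joints at [1.029, 0.342, 1.524, -0, 1.275, -0.146], TCP at [202.399, 484.437, 226.741] pointing down, gripper open.
Joint ranges: [-2.53, 2.53], [-0.77, 2.02], [0.04, 2.7], [-1, 4.14], [0.28, 2.66], [-3.11, 3.11]. Speed limits (rad/s): [2.57, 2.57, 3.14, 3.14, 3.14, 3.14].

### API

Orientations are given as [roll, pitch, yaw] about the fixed x, y, z axes, in that order (R = Rz(yaw) Ry(pitch) Rx(roll)).
In Python, from plant import bot, viewer gives the robot as it stands. The module is installed in compiled form; this text tells all that it offers.
- The arm moves only by the shell command python3 -m handwheel 'ROWS'. ROWS is text: rows parted by semicolons, each of 7 numbers parted by spaces: the shift along the tool's x, y, z scaled (see below), then the turn, a rotation vector about the tool's x, y, z scaled (see below), then the opening, from -1 (shut) to 1 (fully open), so that 0 is half open. In form: tx ty tz rx ry rz gripper; .... A call has 1 to 8 rows; each row is the pose to reach, as a shift and turn from the pose commanded when the call began, along the tool's axes at that moment, turning the shorter way round; what a row does not reach only later rows make up. The controller multiplies each number of a shift by 10 cm and each number of a turn by pi rad. A row lasts 1/12 s, in which the tool goes at most 41.7 mm and 7.16 degrees, less where a joint would pass 70% of its speed; a pose out of reach is approached as far as the arm can. A call with a number of a shift or a turn outside -1 to 1 is refused whole. A call with a gripper value outside its range is refused whole. The fingers move at their own pace and stop on an object; the grip force is fixed at half the most. Time passes only in rows, so rows that repeat a pose let the fingers close. It gives the time, the measured TCP pose, the force, the opening and the grip force at its end, in the units of the state.
- bot.get_obs(): the state, without advancing time (a new reading comes with each control period).
- viewer.capture(name): name is "scene" or "side" or "wrist"; returns a dict with "frame" (420x560x3 uint8, red, green, blue), "fov_y" (degrees; the focal length in pixels is half the picture's height over the tangent of half this angle, whatever the lens; pixels are square), "cx", "cy" (the principal point, pixels), "T" (4x4, takes a point from camera to world coordinates). Camera axes: x right, y down, z forward; pixel columns grow to the right and rows downward; lengths in mm; the calibration is good to about 2 mm. A picture is of the moment at which its call begins. There is no depth.
- bot.close_job(): hands the job in; it is judged then, once.
Trained networks look in a picture, given as the dict that the camera call returned (one of the last four; its "shot" number tells which), for a name from the list of things; names that differ only in an ending like _2 or _b are one class to them, and where a whole thing is asked for, a point or a joint stands for the part that bears it (a point fixed in the world has none). Each returns a list of dicts, best first, with "score" (0 to 1); they miss things now and then, are a little off and sometimes report something else, mostly with a low value. They report only what shows in the picture. A call takes as long as a camera call.
- viewer.recognise(target, picture): "centre" ([column, row] in pixels, amid what is visible of it).
- viewer.cut_out(target, picture): "pixels" (420x560 bool, what is visible of it) and "centre" ([column, row] in pixels, amid what is visible of it).
The state is a dict: "time": time; "joint_positions": joint angles; "dq": joint speeds; "tau": joint torques, N m; "tool_pos": TCP position; "tcp_rot": TCP orientation; "contact_force": force on the tool from outside, world axes, zero at the start; "moment": the same for the moment, N m; "grip_width": finger opening in mm; "finger_force": force on a finger pad.
Only numpy, scipy, OpenCV 4.12 (cv2) and the standard library are available. Lean on these libraries where they do the work, as an engineer would, in place of code of your own. Each camera call takes 0.05 s, during which the arm holds its last target. There are 200 camera calls.

### The job

One of the four identical hatch covers on the grit collector has been left unlatched and rocks when an end of it is pressed. Press the covers gently, one after another, to find it, without forcing the latched ones, then push that cover with the fingertips until it stands open, nearly upright, and leave it so. Grip and lift nothing, and leave the things lying around in their places.

Things in the scene. Friction and masses are not known exactly. Their poses are not given: they have to be found in the camera images.
- collector: Low cream steel housing, fixed, 250 (x) x 480 (y) x 90 mm high; origin at the centre of its underside, z up, y along the row of four wells in its top, each 104 (x) x 80 (y) mm, 84 mm deep, empty. Flush in each lies an identical blue-grey cover 100 (x) x 76 (y) x 6 mm. Free rim at the -x and +x sides of the wells: 73 mm; 12 mm between neighbours, 60 mm between the middle two.
- place_1 (a point): Fixed marker on the collector: centre of the first well of the row (collector frame: x 0, y -162 mm), level with the covers' upper faces, 90 mm above the bench; axes parallel to the collector's. A cover is pivoted like a see-saw on the y line through this point, 3 mm below its upper face: one end (-x or +x) sinks into the well, the other rises. Pale dots mark it 36 mm either side.
- place_2 (a point): Fixed marker on the collector: centre of the second well of the row (collector frame: x 0, y -70 mm), level with the covers' upper faces, 90 mm above the bench; axes parallel to the collector's. A cover is pivoted like a see-saw on the y line through this point, 3 mm below its upper face: one end (-x or +x) sinks into the well, the other rises. Pale dots mark it 36 mm either side.
- place_3 (a point): Fixed marker on the collector: centre of the third well of the row (collector frame: x 0, y +70 mm), level with the covers' upper faces, 90 mm above the bench; axes parallel to the collector's. A cover is pivoted like a see-saw on the y line through this point, 3 mm below its upper face: one end (-x or +x) sinks into the well, the other rises. Pale dots mark it 36 mm either side.
- place_4 (a point): Fixed marker on the collector: centre of the fourth well of the row (collector frame: x 0, y +162 mm), level with the covers' upper faces, 90 mm above the bench; axes parallel to the collector's. A cover is pivoted like a see-saw on the y line through this point, 3 mm below its upper face: one end (-x or +x) sinks into the well, the other rises. Pale dots mark it 36 mm either side.
- loose_hatch (a joint): Tip angle of the one unlatched cover (rad), whichever well it is in (changes between starts, does not show): 0 level, positive when its +x end (collector frame) is down and its -x end up, negative the other way; stops at +-1.4. It tips either way with about 2 N at an end and stays at any angle. Its raised edge goes round a 50 mm arc; rise with it as you push.
- latched_a (a joint): Tip angle of one of the three latched covers, wherever it is (rad): 0 level; it is sprung stiff (25 N m/rad), a press of 8 N near an end moves that end less than 1 mm and it springs back; more than 0.06 rad (about 35 N near an end) is forcing it.
- latched_b (a joint): Tip angle of one of the three latched covers, wherever it is (rad): 0 level; it is sprung stiff (25 N m/rad), a press of 8 N near an end moves that end less than 1 mm and it springs back; more than 0.06 rad (about 35 N near an end) is forcing it.
- latched_c (a joint): Tip angle of one of the three latched covers, wherever it is (rad): 0 level; it is sprung stiff (25 N m/rad), a press of 8 N near an end moves that end less than 1 mm and it springs back; more than 0.06 rad (about 35 N near an end) is forcing it.
- pot: Bystander: white sample pot, 38 mm across, 42 mm high, standing on the collector between the middle two hatches; origin at the centre of its underside.
- weight: Bystander: brass weight, 34 mm across, 30 mm high, on the collector's top on the -x rim, near the middle of the row; origin at the centre of its underside.
- collar: Bystander: steel ring, 36 mm across, 14 mm high, on the collector's top on the +x rim, anywhere along the row; origin at the centre of its underside.
- specimen: Bystander: square clay tile, 90 x 90 x 9 mm, flat on the bench at +y of the collector; origin at the centre of its underside.
- screwdriver: Bystander: screwdriver lying on the bench at -y of the collector; origin under its middle, x along it.
- beaker: Bystander: glass beaker, 72 mm across, 80 mm high, on the bench at -y of the collector; origin at the centre of its underside.
- brush: Bystander: brush lying on the bench at +y of the collector; origin under its middle, x along it.

How it is judged:
By the outcome, as a careful person would: the job done as asked, in the order asked, and still so for the second after the job is handed in, with the robot touching nothing.
It also fails if it takes over 58 s, if anything falls off the work surface, if the arm or the gripper's body presses on something with over 40 N, if the wrist force passes 120 N, or if a joint passes its speed limit or range.

## Working session

There is one attempt and no reset: what is moved stays moved. The work goes in short steps, Python scripts to look and compute and a shell command to move; the robot and the scene stay as the last step left them, time stands still between calls to the robot, and variables do not carry over. Pictures are saved under pics/ and viewed, at most 10 in all, crops included, and the job is handed in when it is done.

```bash
mkdir -p pics; cat > h.py <<'E'
import numpy as np, cv2
from plant import bot, viewer
def ray(p,px):
    f=210/np.tan(np.radians(p["fov_y"])/2)
    d=np.array([(px[0]-p["cx"])/f,(px[1]-p["cy"])/f,1.]); T=np.array(p["T"])
    return T[:3,3],T[:3,:3]@d
def atz(p,px,z):
    o,d=ray(p,px); return o+d*(z-o[2])/d[2]
def proj(p,w):
    f=210/np.tan(np.radians(p["fov_y"])/2); T=np.array(p["T"])
    c=T[:3,:3].T@(np.array(w)-T[:3,3]); return c[:2]/c[2]*f+[p["cx"],p["cy"]]
def save(p,n,s=1.4): cv2.imwrite("pics/"+n,cv2.resize(p["frame"][:,:,::-1],None,fx=s,fy=s))
E
python3 - <<'E'
from h import *
np.set_printoptions(precision=1,suppress=True)
o=bot.get_obs();print(o["time"],o["tool_pos"],o["tcp_rot"],o["contact_force"],o["grip_width"])
for n in ["scene","side"]:
    p=viewer.capture(n);save(p,n+".png")
    print(n,p["fov_y"],np.array(p["T"])[:3,3])
    for t,z in [("collector",90),("loose_hatch",90),("latched_a",90),("pot",110),("weight",105),("collar",97),("beaker",40),("specimen",5)]:
        for r in viewer.recognise(t,p)[:5]: print(t,round(r["score"],2),np.array(r["centre"]),atz(p,r["centre"],z))
E
```

```text
0.0 [202.2 484.1 226. ] [-3.1 -0.   2.7] [0.3 0.1 0.2] 91.86777898162292
scene 54.89225919297692 [1157.4  465.4  887.9]
collector 0.58 [264.9 209.7] [573.8 -17.   90. ]
loose_hatch 0.57 [311.1 212.4] [511.2  91.8  90. ]
latched_a 0.88 [244.8 184.7] [ 527.1 -124.6   90. ]
latched_a 0.84 [216.5 172.5] [ 533.4 -228.    90. ]
latched_a 0.74 [279.3 198.2] [515.7 -10.3  90. ]
pot 0.69 [265.7 181.7] [499.7 -68.6 110. ]
weight 0.63 [277.5 170.3] [436.4 -73.  105. ]
collar 0.7 [262.8 180.4] [489.  -87.8  97. ]
beaker 0.98 [147.4 177.2] [ 634.2 -436.9   40. ]
beaker 0.61 [287.7 228. ] [557.2  46.7  40. ]
beaker 0.41 [264.4 210. ] [539.  -47.7  40. ]
specimen 0.62 [436.8 284.5] [473.4 449.2   5. ]
side 51.979049291222914 [ 249.8 -815.   889.2]
collector 0.6 [277.5 269.4] [ 498.9 -177.5   90. ]
loose_hatch 0.97 [247.4 199.5] [517.5  99.1  90. ]
loose_hatch 0.33 [258.  216.7] [520.4  18.4  90. ]
latched_a 0.77 [281.5 255.1] [ 525.7 -138.1   90. ]
latched_a 0.62 [294.8 280.6] [ 523.6 -225.1   90. ]
latched_a 0.58 [249.2 199.6] [522.1  96.7  90. ]
latched_a 0.56 [259.6 217.7] [523.   12.8  90. ]
pot 0.58 [260.8 236.9] [493.9 -77.  110. ]
weight 0.54 [238.1 242.8] [435.1 -69.8 105. ]
weight 0.45 [262.8 236.1] [501.3 -71.5 105. ]
collar 0.5 [280.3 191.8] [614.9  86.8  97. ]
beaker 0.84 [377.8 343.4] [ 638.3 -418.5   40. ]
specimen 0.8 [203.5 161.2] [470.8 457.1   5. ]
```

View pics/scene.png

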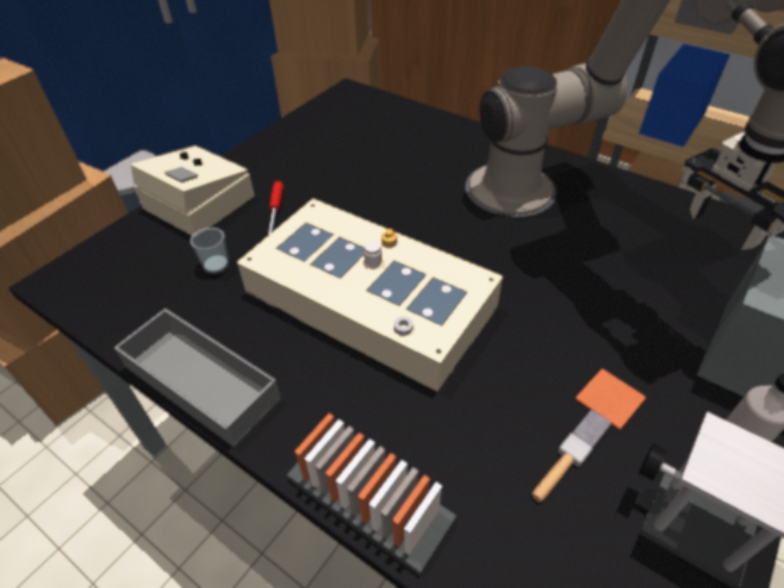

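View pics/side.png

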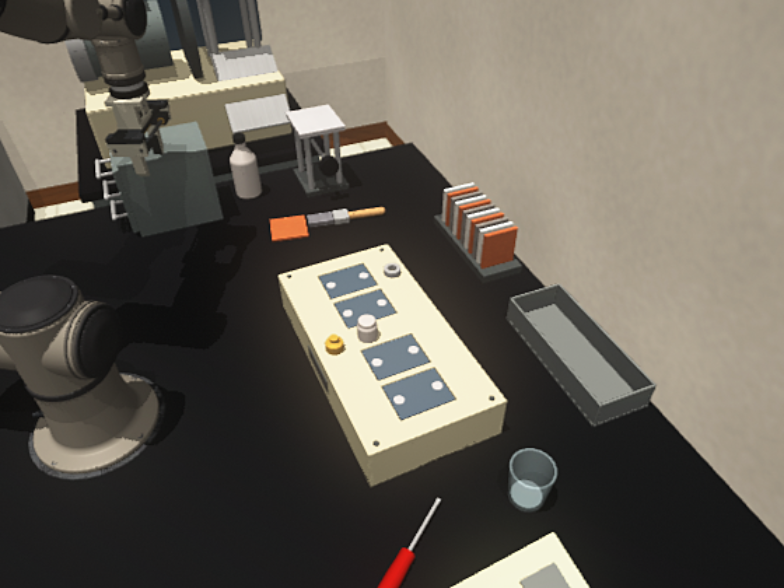

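Both views show four blue-grey covers with pale dots. In the side view (1.4x) the dots are at about (331,285)/(363,276), (348,313)/(381,302), (377,363)/(413,350) and (399,400)/(437,385). The pot stands between the middle two, the weight is on the -x rim at (334,344), and the collar is on the +x rim at (392,270). I'll refine the dots and fit the collector pose.

```bash
python3 - <<'E'
from h import *
np.set_printoptions(precision=2,suppress=True)
S=np.array([[399,400],[437,385],[377,363],[413,350],[348,313],[381,302],[331,285],[363,276]])/1.4
C=np.array([[316,232],[294,251],[350,247],[327,265],[406,271],[387,293],[447,289],[428,312]])/1.4
M=np.array([[s*36,y] for y in(-162,-70,70,162) for s in(-1,1)],float)
W=[]
for n,D in(("side",S),("scene",C)):
    p=viewer.capture(n);g=p["frame"].astype(float).min(2);P=[]
    for d in D:
        u,v=np.round(d).astype(int);w=g[v-5:v+6,u-5:u+6];yy,xx=np.mgrid[v-5:v+6,u-5:u+6]
        r=np.hypot(xx-u,yy-v)<5.5
        k=np.clip(w-(np.median(w)+w.max())/2,0,None)*r
        P.append([(k*xx).sum()/k.sum(),(k*yy).sum()/k.sum()])
    P=np.array([atz(p,q,90)[:2] for q in P]);W.append(P)
def fit(P):
    a=M-M.mean(0);b=P-P.mean(0)
    th=np.arctan2((a[:,0]*b[:,1]-a[:,1]*b[:,0]).sum(),(a*b).sum())
    R=np.array([[np.cos(th),-np.sin(th)],[np.sin(th),np.cos(th)]])
    return P.mean(0),th,np.abs(P-(M@R.T+P.mean(0))).max()
for P in W+[(W[0]+W[1])/2]: print(fit(P))
o=bot.get_obs();print(o["tool_pos"],o["tcp_rot"])
E
```

```text
(array([525.28, -64.07]), np.float64(0.044220522416617565), np.float64(0.3910918264518841))
(array([521.69, -65.64]), np.float64(0.04257166778402173), np.float64(1.6952959186305634))
(array([523.49, -64.86]), np.float64(0.04339554506179163), np.float64(0.9023380925114566))
[202.39 484.43 226.75] [3.14 0.   2.75]
```

```bash
python3 -m handwheel '-1 -.48 0 0 0 .18 -1; -1 -.48 0 0 0 .18 -1; -1 -.48 0 0 0 .18 -1; -1 -.48 0 0 0 .18 -1; -1 -.48 0 0 0 .18 -1; -1 -.48 0 0 0 .18 -1'
python3 -m handwheel '-1 .11 0 0 0 .182 -1; -1 .11 0 0 0 .182 -1; -1 .11 0 0 0 .182 -1; -1 .11 0 0 0 .182 -1; -1 .11 0 0 0 .182 -1; -1 .11 0 0 0 .182 -1'
python3 -m handwheel '-1 .8 0 0 0 0 -1; -1 .8 0 0 0 0 -1; -1 .8 0 0 0 0 -1; -1 .8 0 0 0 0 -1; -1 .8 0 0 0 0 -1'
```

```text
time: 1.5
tool_pos: [276.7, 401.2, 226.9]
tcp_rot: [3.141, -0.0, 2.177]
contact_force: [-0.4, 0.0, 0.7]
grip_width: 56.7
finger_force: 0.0
time: 2.0
tool_pos: [342.6, 325.8, 226.8]
tcp_rot: [3.141, -0.0, 1.608]
contact_force: [0.3, -0.8, -0.9]
grip_width: 16.7
finger_force: 0.0
time: 2.42
tool_pos: [427.2, 227.8, 226.5]
tcp_rot: [-3.141, 0.0, 1.609]
contact_force: [-0.3, 0.9, -0.5]
grip_width: 0.9
finger_force: 0.0
```

```bash
python3 -m handwheel '-.68 .57 0 0 0 0 -1; -.68 .57 0 0 0 0 -1; -.68 .57 0 0 0 0 -1; -.68 .57 0 0 0 0 -1'
python3 -m handwheel '-.67 .57 0 0 0 0 -1; -.67 .57 0 0 0 0 -1; -.67 .57 .9 0 0 0 -1; -.67 .57 .9 0 0 0 -1; -.67 .57 .9 0 0 0 -1; -.67 .57 .9 0 0 0 -1; -.67 .57 .9 0 0 0 -1'
python3 - <<'E'
from h import *
p=viewer.capture("side");save(p,"a4.png");print(bot.get_obs()["tool_pos"])
q=viewer.capture("wrist");save(q,"w4.png")
E
```

```text
time: 2.75
tool_pos: [486.1, 163.0, 226.4]
tcp_rot: [-3.141, -0.0, 1.609]
contact_force: [-0.7, 0.9, 0.3]
grip_width: 0.2
finger_force: 0.0
time: 3.33
tool_pos: [545.1, 100.1, 138.1]
tcp_rot: [3.141, -0.0, 1.611]
contact_force: [0.8, -0.3, 1.2]
grip_width: 0.1
finger_force: 0.0
[545.89873588  99.9238034  139.06995859]
```

View pics/a4.png

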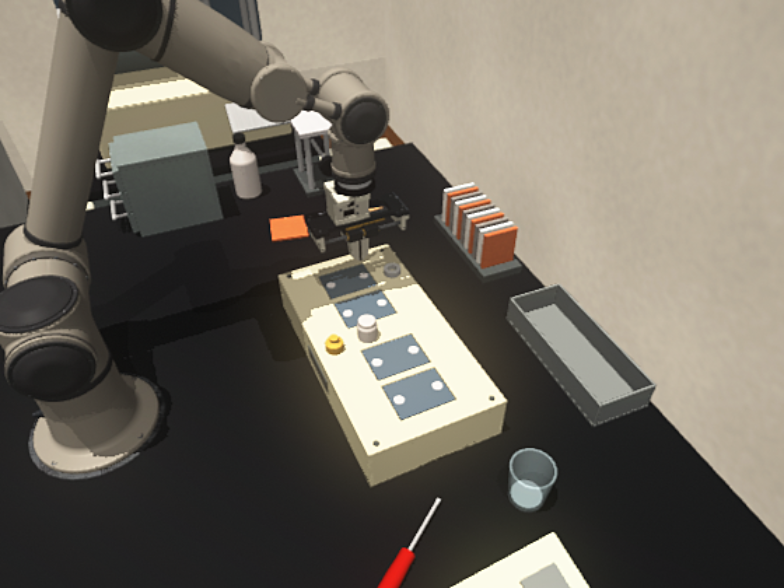

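View pics/w4.png

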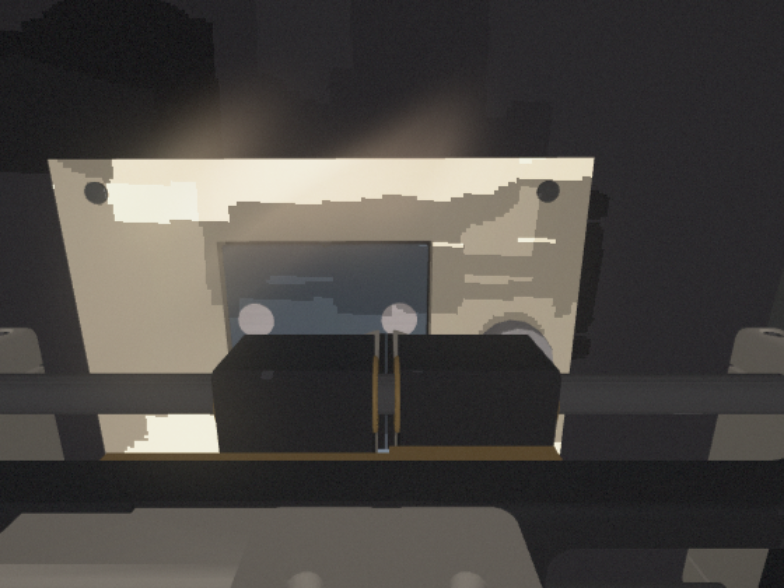

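The side view shows the shut fingertips over cover 4, at about (358,256). In the wrist view the +x dot is at (399,318), just ahead of the thin tips at (386,335), and the collar is clear at (517,335). Next is a gentle press on cover 4.

```bash
python3 -m handwheel '0 0 .3 0 0 0 -1; 0 0 .45 0 0 0 -1; 0 0 .45 0 0 0 -1; 0 0 .45 0 0 0 -1'
python3 -m handwheel '0 0 .01 0 0 0 -1; 0 0 .015 0 0 0 -1; 0 0 .015 0 0 0 -1'
python3 -m handwheel '0 0 .005 0 0 0 -1; 0 0 .005 0 0 0 -1; 0 0 .005 0 0 0 -1' | grep -E 'pos|force'
```

```text
time: 3.77
tool_pos: [545.7, 98.9, 93.2]
tcp_rot: [3.14, -0.0, 1.609]
contact_force: [-0.0, -0.5, 0.0]
grip_width: 0.3
finger_force: 0.0
time: 4.02
tool_pos: [545.9, 98.5, 91.5]
tcp_rot: [3.139, -0.0, 1.609]
contact_force: [-0.1, 0.6, -0.2]
grip_width: 0.4
finger_force: 0.0
tool_pos: [545.4, 98.4, 90.1]
contact_force: [-0.4, 0.9, 2.3]
finger_force: 1.2
```

```bash
for i in 1; do python3 -m handwheel '0 0 .005 0 0 0 -1; 0 0 .005 0 0 0 -1; 0 0 .005 0 0 0 -1' | grep -E 'pos|contact'; done
python3 -m handwheel '0 0 .005 0 0 0 -1; 0 0 .005 0 0 0 -1; 0 0 .005 0 0 0 -1' | grep -E 'pos|contact'
```

```text
tool_pos: [545.4, 98.4, 89.5]
contact_force: [-0.6, 0.1, 2.6]
tool_pos: [545.4, 98.4, 88.8]
contact_force: [1.4, -0.3, 3.8]
```

```bash
python3 -m handwheel '0 0 .01 0 0 0 -1; 0 0 .01 0 0 0 -1; 0 0 .01 0 0 0 -1' | grep -E 'pos|contact'
```

```text
tool_pos: [545.4, 98.4, 87.7]
contact_force: [2.3, 0.3, 2.3]
```

Cover 4 is the loose one: it yields 2.5 mm at 2–3 N. I'll tip it further, sliding towards the pivot.

```bash
python3 -m handwheel '0 -.01 .03 0 0 0 -1; 0 -.03 .06 0 0 0 -1; 0 -.05 .09 0 0 0 -1; 0 -.08 .11 0 0 0 -1; 0 -.11 .12 0 0 0 -1; 0 -.13 .12 0 0 0 -1; 0 -.13 .12 0 0 0 -1'
python3 - <<'E'
from h import *
p=viewer.capture("side");cv2.imwrite("pics/b.png",cv2.resize(p["frame"][120:260,160:347,::-1],None,fx=4,fy=4))
E
```

```text
time: 5.6
tool_pos: [535.4, 97.9, 76.6]
tcp_rot: [3.134, -0.0, 1.608]
contact_force: [11.1, 0.5, 2.2]
grip_width: 0.4
finger_force: 4.5
```

View pics/b.png

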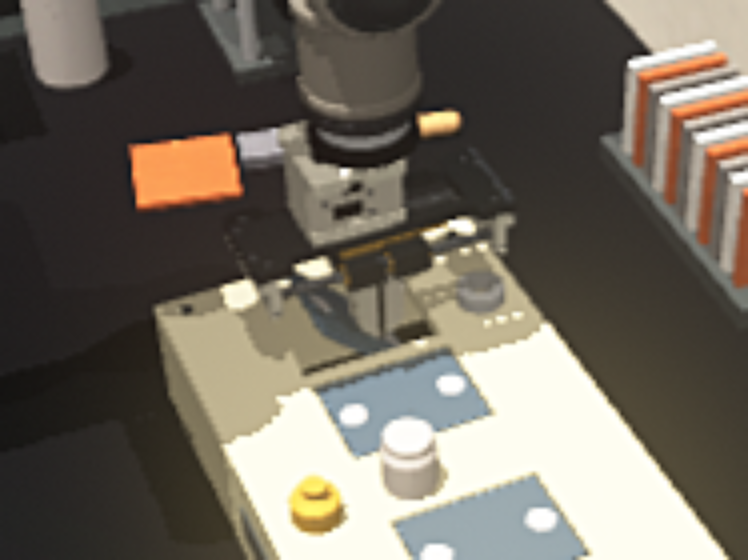

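The crop shows cover 4 tipped by about 45°. Its -x edge is raised near (325,300) and the fingertips are in the well at (380,335). I'll retreat up, cross to the -x side and come down there.

```bash
python3 -m handwheel '0 .03 0 0 0 0 -1; 0 .03 -.3 0 0 0 -1; 0 .03 -.9 0 0 0 -1; 0 .03 -.9 0 0 0 -1; 0 .03 -.9 0 0 0 -1'
python3 -m handwheel '0 -1 0 0 0 0 -1; 0 -1 0 0 0 0 -1; 0 -1 0 0 0 0 -1; 0 -1 0 0 0 0 -1; 0 -1 0 0 0 0 -1'
python3 -m handwheel '0 0 .53 0 0 0 -1; 0 0 .53 0 0 0 -1; 0 0 .53 0 0 0 -1; 0 0 .53 0 0 0 -1'
python3 - <<'E'
from h import *
p=viewer.capture("side");cv2.imwrite("pics/c.png",cv2.resize(p["frame"][120:260,160:347,::-1],None,fx=4,fy=4))
w=bot.get_obs()["tool_pos"];d=np.array(w[:2])-[523.5,-64.9];c,s=np.cos(.0434),np.sin(.0434);print(w,d@[c,s],d@[-s,c])
E
```

```text
time: 6.07
tool_pos: [536.2, 98.2, 169.3]
tcp_rot: [3.137, -0.0, 1.609]
contact_force: [0.8, -0.2, -0.8]
grip_width: 0.6
finger_force: 0.0
time: 6.48
tool_pos: [433.7, 94.3, 164.9]
tcp_rot: [-3.139, -0.0, 1.609]
contact_force: [1.0, 0.1, 0.3]
grip_width: 0.5
finger_force: 0.0
time: 6.82
tool_pos: [435.5, 94.2, 111.9]
tcp_rot: [-3.139, -0.0, 1.608]
contact_force: [0.1, 0.1, 0.2]
grip_width: 0.1
finger_force: 0.0
[436.10415688  94.22442225 112.78255251] -80.40971622547781 162.76637455960335
```

View pics/c.png

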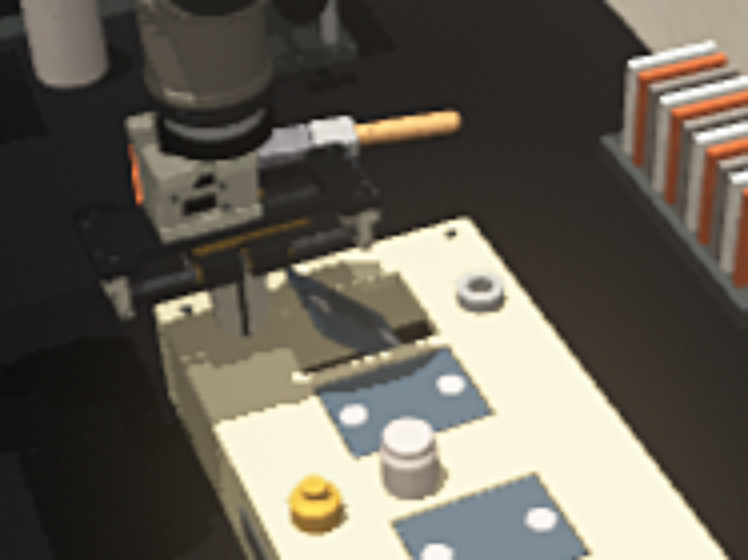

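The cover stands at about 45°, with its raised edge near (290,270). The finger is outside it on the -x side, with the tip at (245,335). Now I'll push +x, rising as it goes.

```bash
python3 -m handwheel '0 .2 0 0 0 0 -1; 0 .3 0 0 0 0 -1; 0 .35 -.02 0 0 0 -1; 0 .4 -.04 0 0 0 -1; 0 .43 -.06 0 0 0 -1; 0 .46 -.08 0 0 0 -1; 0 .48 -.1 0 0 0 -1; 0 .48 -.1 0 0 0 -1'
python3 - <<'E'
from h import *
p=viewer.capture("side");cv2.imwrite("pics/d.png",cv2.resize(p["frame"][120:260,160:347,::-1],None,fx=4,fy=4))
w=bot.get_obs()["tool_pos"];d=np.array(w[:2])-[523.5,-64.9];c,s=np.cos(.0434),np.sin(.0434);print(w,d@[c,s],d@[-s,c])
E
```

```text
time: 7.53
tool_pos: [483.5, 96.1, 124.6]
tcp_rot: [3.141, -0.0, 1.609]
contact_force: [-4.8, -0.4, 8.0]
grip_width: -0.2
finger_force: 4.5
[483.45809305  96.09516504 124.56221898] -33.01920529503008 162.5808400717287
```

View pics/d.png

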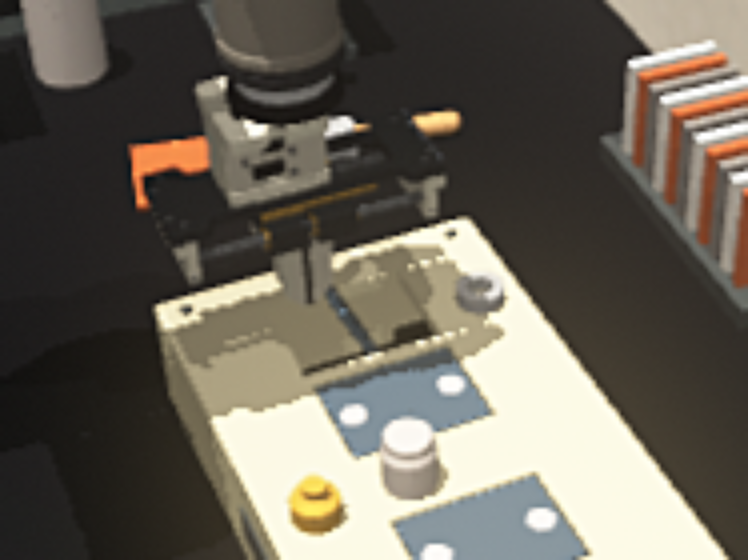

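The cover is now about 65° up, with the finger pushing just under its edge near (330,285). I'll push a little further.

```bash
python3 -m handwheel '0 .03 -.01 0 0 0 -1; 0 .05 -.02 0 0 0 -1; 0 .07 -.02 0 0 0 -1; 0 .09 -.03 0 0 0 -1; 0 .09 -.03 0 0 0 -1'
python3 -m handwheel '0 -.2 0 0 0 0 -1; 0 -.5 0 0 0 0 -1; 0 -.6 0 0 0 0 -1; 0 -.6 -.6 0 0 0 -1; 0 -.6 -.6 0 0 0 -1; 0 -.6 -.6 0 0 0 -1'
python3 - <<'E'
from h import *
p=viewer.capture("side");cv2.imwrite("pics/e.png",cv2.resize(p["frame"][130:230,170:320,::-1],None,fx=5,fy=5))
E
```

```text
time: 8.0
tool_pos: [493.3, 96.5, 128.2]
tcp_rot: [3.138, -0.0, 1.609]
contact_force: [-3.6, -0.7, 11.2]
grip_width: 0.6
finger_force: 5.2
time: 8.5
tool_pos: [435.2, 94.3, 190.6]
tcp_rot: [3.132, -0.0, 1.609]
contact_force: [0.7, -0.0, 1.0]
grip_width: 0.2
finger_force: 0.0
```

View pics/e.png

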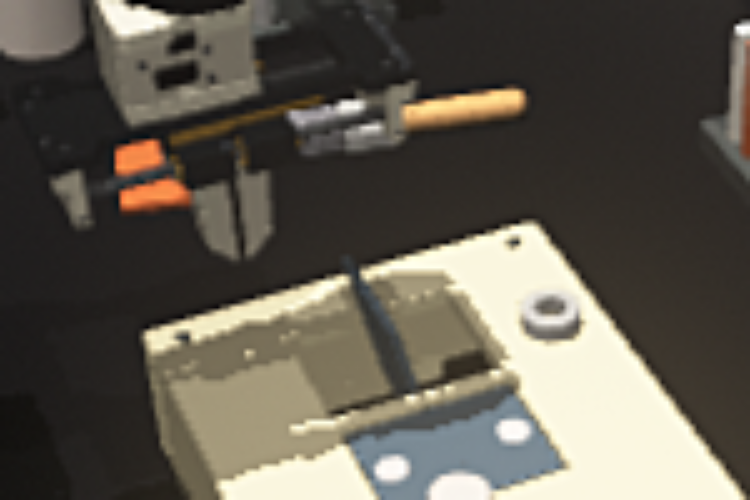

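The cover stands steep and nobody touches it: its top corner is near (350,260) and its base near (400,385). I'll check the angle by projection.

```bash
python3 - <<'E'
from h import *
np.set_printoptions(precision=0,suppress=True)
p=viewer.capture("side");c,s=np.cos(.0442),np.sin(.0442)
def w(x,y,z):return [525.3+c*x-s*y,-64.1+s*x+c*y,z]
for th in(1.0,1.1,1.2,1.3,1.4):
    f=lambda r,y:(proj(p,w(-r*np.cos(th),162+y,87+r*np.sin(th)))-[170,130])*5
    print(th,"top far",f(50,38),"top near",f(50,-38),"pivot near",f(0,-38))
E
```

```text
1.0 top far [317. 271.] top near [365. 348.] pivot near [414. 392.]
1.1 top far [323. 265.] top near [372. 343.] pivot near [414. 392.]
1.2 top far [331. 260.] top near [379. 337.] pivot near [414. 392.]
1.3 top far [338. 256.] top near [387. 333.] pivot near [414. 392.]
1.4 top far [346. 252.] top near [395. 329.] pivot near [414. 392.]
```

```bash
python3 -c "
from plant import bot
print(bot.close_job())"
```

```text
the job is handed in; nothing more can be done
None
```

The loose cover was in the fourth well (place_4, the first one I pressed). I pushed it open to about 1.3–1.4 rad, left it standing there with the arm clear, and handed the job in; no verdict came back. The other three covers and the things lying around were not touched.

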